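# Swap the soap bars and hold the amber one in the corner stops of the colour meter

### The arm

A 6-joint arm with a two-finger parallel gripper is mounted at the origin on the work surface. World frame = base frame: x ahead of the robot, y to its left, z up, the work surface at z = 0. Lengths are in m, angles in rad, forces in N, time in s.
With the tool pointing down it reaches from about 0.3 to 1 m from the base axis. Payload 5.1 kg.
Tool frame: the origin (TCP) lies at the very end of the fingers, on their centre line; the grasp point (between the pads) lies 19 mm behind it; z points along the fingers, x is the direction in which the jaws open and shut, and the axes are right-handed (so a half turn about z gives the same grasp; the last joint's range is limited). The gripper opens to 95 mm and grips with 3 to 60 N. Pads are 20 mm wide; open, the fingers measure 119 mm over their backs; the gripper's body (75 mm by 180 mm) begins 59 mm behind the grasp point.
Start: joints at [1.217, 0.124, 1.65, -0, 1.367, -0.083], TCP at [0.174, 0.626, 0.215] pointing down, gripper open.
Joint ranges: [-2.61, 2.61], [-1.02, 2.33], [0.03, 2.71], [-1.35, 4.49], [0.32, 2.68], [-2.91, 2.91]. Speed limits (rad/s): [2.57, 2.57, 3.14, 3.14, 3.14, 3.14].

### API

Orientations are given as [roll, pitch, yaw] about the fixed x, y, z axes, in that order (R = Rz(yaw) Ry(pitch) Rx(roll)).
In Python, from plant import status, eyes, ticket gives the robot as it stands.
- The arm moves only by the shell command python3 -m handwheel 'ROWS' [FORCE]. ROWS is a JSON object of lists of equal length, an entry for each row: "slide": the shift along the tool's x, y, z in mm, a list of three; "turn": the turn, a rotation vector about the tool's x, y, z in rad, a list of three; "grip": the closure, from 0 (fully open) to 1 (shut). In form: {"slide": [[x, y, z], ...], "turn": [[rx, ry, rz], ...], "grip": [grip, ...]}. A call has 1 to 12 rows; each row is the pose to reach, as a shift and turn from the pose measured when the call began, along the tool's axes at that moment; what a row does not reach only later rows make up. A row lasts 1/8 s, in which the tool goes at most 62.5 mm and 10.7 degrees, less where a joint would pass 70% of its speed; a pose out of reach is approached as far as the arm can. A call with a gripper value outside its range is refused whole. The fingers move at their own pace and stop on an object; FORCE is the grip in N (left out, the last holds). Time passes only in rows, so rows that repeat a pose let the fingers close. It gives the time, the measured TCP pose, the force and the opening at its end, in the units of the state.
- status.read_state(): the state, without advancing time (a new reading comes with each control period).
- eyes.capture(name): name is "scene" or "top" or "wrist"; returns a dict with "frame" (400x640x3 uint8, blue, green, red), "z_map" (400x640 float32, m along the optical axis (not along the pixel's ray), 0 where there is no reading), "fx", "fy", "cx", "cy" (pixels), "rvec" (rotation vector, rad) and "tvec" (3), from world to camera coordinates, as OpenCV has them; the wrist camera has in their place "tool_from_camera" (4x4, takes a point from camera to tool coordinates, whose origin is the TCP and whose axes are the tool frame's). Camera axes: x right, y down, z forward; pixel columns grow to the right and rows downward; lengths in m; the calibration is good to about 2 mm. A picture is of the moment at which its call begins: read the wrist's pose just before it.
- ticket.finish_job(): hands the job in, once; it reports no verdict.
The state is a dict: "clock": time; "joint_pos": joint angles; "joint_vel": joint speeds; "tau": joint torques, N m; "tcp_pos": TCP position; "orientation": TCP orientation; "force": force on the tool from outside, world axes, zero at the start; "ft_torque": the same for the moment, N m; "gripper_width": opening from 0.0 (shut) to 1.0 (fully open).
Only numpy, scipy, OpenCV 4.12 (cv2) and the standard library are available. Lean on these libraries where they do the work, as an engineer would, in place of code of your own. Each camera call takes 0.05 s, during which the arm holds its last target.

### The job

The cream soap bar on the colour meter has been read: swap it with the amber bar waiting in the white dish, so that the cream bar ends lying flat inside the dish, let go. Lay the amber bar flat on the meter's top plate with its long side along the rear stop, press it into the corner so that it touches the rear stop and the side stop at once, and finish while still holding it pressed there for the reading. Do not shift or knock over the bottles and other things standing on the bench.

Things in the scene. Friction and masses are not known exactly. Their poses are not given: they have to be found in the camera images.
- meter: fixed bench colour meter, pale grey case 260 mm deep (its x) x 180 mm wide (its y); origin at the centre of its underside on the bench; its x axis points to its rear, away from the sloping front panel with the dark screen. The flat metal top plate is 70 mm above the bench and spans x -30 to +130 mm, y -90 to +90 mm in the meter's frame; a round 28 mm window lies flush in it at x +58, y +15 mm. The sloping panel in front of the plate is lower than the plate.
- corner (a point): the inside corner of the two stops on the meter's top plate, at the height of the plate, axes as the meter's (x to the rear, y to the side stop, z up). A bar pressed home, long side along the rear stop, has its centre at x -27, y -40, z +16 mm from here. The plate before the stops is free.
- rear_stop: fixed dark steel bar on the meter's top plate, 12 mm thick (x), 117 mm long (y) and only 8 mm high; origin at the centre of its underside. Its face towards the meter's front is at the corner's x = 0 and runs from the corner to y -105 mm.
- side_stop: fixed dark steel bar on the meter's top plate, 65 mm long (x), 12 mm thick (y) and only 8 mm high, square to the rear stop; origin at the centre of its underside. Its inner face is at the corner's y = 0 and runs from the corner to x -65 mm.
- dish: fixed white plastic dish for the one waiting bar, outside 88 mm (x) x 114 mm (y); origin at the centre of its underside on the bench. Inside 78 mm (x) x 104 mm (y), walls 5 mm thick with their top 10 mm above the bench, floor 4 mm above the bench. A bar lying in it with its long side along the dish's y axis has 12 mm to spare on every side; there is no room in it for two bars.
- mat_top (a point): centre of the upper face of a fixed, empty green mat on the bench, 150 mm (x) x 130 mm (y), 2 mm thick, between the meter and the dish: a clean place where a bar can be parked meanwhile. Axes as the mat's, z up.
- cream_bar_center (a point): centre of the cream (off-white) soap bar, a rectangular block 54 mm (x) x 80 mm (y) x 32 mm high, about 0.14 kg; at the start it lies on the meter's top plate near the corner, some millimetres off the stops. It can be gripped from above across its 54 mm width above the 8 mm stops.
- amber_bar_center (a point): centre of the amber (orange-brown) soap bar, of the same size, shape and mass: 54 mm (x) x 80 mm (y) x 32 mm high; at the start it lies in the dish, long side roughly along the dish's y. It drags on plate and stops (friction coefficient about 0.5 to 0.75): slid along one stop while pressed against it, it resists with several newtons before it reaches the other.
- bottle_a: loose bystander: cream-white dropper bottle with a yellow cap and spout, diameter 36 mm, 112 mm high; origin under its centre
- bottle_b: loose bystander: dropper bottle like bottle_a
- bottle_c: loose bystander: dropper bottle like bottle_a, standing about 150 mm behind the dish
- cylinder: loose bystander: clear measuring cylinder on a blue foot, foot diameter 68 mm, 180 mm high; origin under its centre
- petri: loose bystander: covered clear dish with a pale yellow filling, diameter 92 mm, 16 mm high; origin under its centre
- wash_bottle: loose bystander: white wash bottle with a red cap and bent spout, diameter 60 mm, 180 mm high; origin under its centre
- mouse: loose bystander: dark grey computer mouse 100 x 58 x 34 mm on a fixed green pad; origin at the centre of its underside
Not all that is in view belongs to the job. Of the things that look like the dish, the middle-sized one is meant.

How it is judged:
By the outcome, as a careful person would: the job done as asked, in the order asked, and still so for the second after the job is handed in, while the arm keeps its last pose, push and grip.
It also fails if it takes over 72 s, if anything falls off the work surface, if the arm or the gripper's body presses on something with over 40 N, if the wrist force passes 120 N, or if a joint passes its speed limit or range.

## Working session

There is one attempt and no reset: what is moved stays moved. The work goes in short steps, Python scripts to look and compute and a shell command to move; the robot and the scene stay as the last step left them, time stands still between calls to the robot, and variables do not carry over. Pictures are saved under pics/ and viewed, and the job is handed in when it is done.

```bash
ls; mkdir -p pics; python3 - <<'E'
from plant import status, eyes
import cv2
print(status.read_state())
for n in ("scene","top","wrist"):
    c=eyes.capture(n); cv2.imwrite(f"pics/{n}0.png",c["frame"])
    print(n,{k:v for k,v in c.items() if k not in("frame","z_map")}, (c["z_map"]>0).mean())
E
```

```text
pics
{'clock': 0.0, 'joint_pos': array([ 1.21736958e+00,  1.24532997e-01,  1.65168210e+00, -2.06932314e-06,
        1.36751004e+00, -8.26379811e-02]), 'joint_vel': array([ 0.00032726,  0.00093066,  0.0010572 , -0.00110118,  0.0003861 ,
       -0.00163668]), 'tau': array([ 2.43943134e-03, -4.17614329e+01, -3.59929276e+01,  7.76812714e-02,
        4.95114445e-02, -1.69043738e-04]), 'tcp_pos': array([0.17369524, 0.62568527, 0.21336422]), 'orientation': array([-3.14141865e+00,  2.12537931e-03,  1.30000816e+00]), 'force': array([ 0.43533293,  0.24889593, -0.01234456]), 'ft_torque': array([-0.02461862, -0.01061333,  0.00283918]), 'gripper_width': 0.9955658473631647}
scene {'fx': 407.98590634597167, 'fy': 407.98590634597167, 'cx': 316.0371030630188, 'cy': 200.8938237125442, 'rvec': array([ 1.86305999,  1.51621475, -0.67197618]), 'tvec': array([-0.12409576, -0.2788296 ,  1.64805179])} 0.99589453125
top {'fx': 429.1689780526895, 'fy': 429.1689780526895, 'cx': 323.90988654479605, 'cy': 193.5325816317874, 'rvec': array([ 2.15550886, -2.10619367,  0.18724368]), 'tvec': array([-0.00455196,  0.56024757,  1.50715754])} 0.99608203125
wrist {'fx': 351.52319727480017, 'fy': 351.52319727480017, 'cx': 321.2896802213547, 'cy': 193.56812849859352, 'tool_from_camera': array([[ 9.99995732e-01, -2.63125733e-03, -1.26952376e-03,
         8.10818566e-04],
       [ 2.86056977e-03,  9.70150802e-01,  2.42485545e-01,
        -6.78157127e-02],
       [ 5.93587623e-04, -2.42488141e-01,  9.70154188e-01,
        -1.69838047e-01],
       [ 0.00000000e+00,  0.00000000e+00,  0.00000000e+00,
         1.00000000e+00]])} 0.8383203125
```

View pics/top0.png

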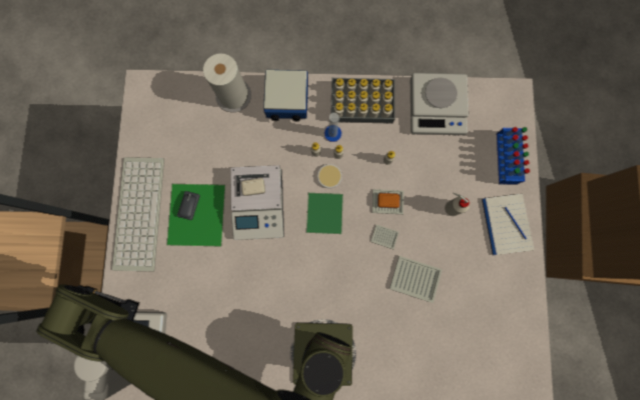

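View pics/scene0.png

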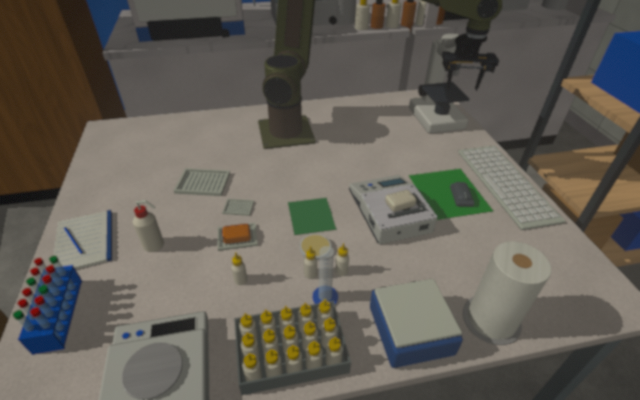

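View pics/wrist0.png

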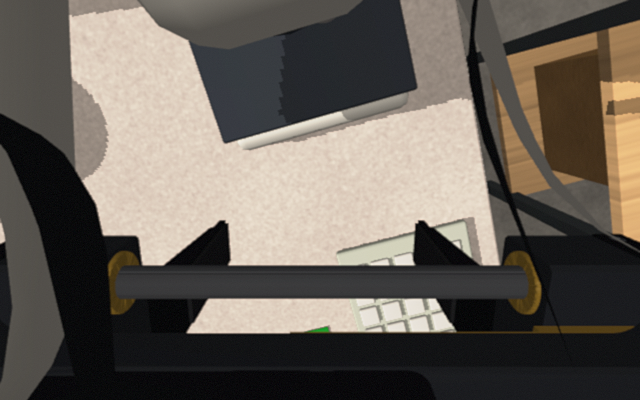

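Dish-like candidates in the top view: (387,201), which holds the amber bar; (384,237), small and empty; (415,278), large and ribbed. The first is the middle-sized one and it holds the amber bar. I'll confirm that in an enlarged crop.

```bash
cat > h.py <<'E'
import numpy as np, cv2
from plant import status, eyes
from scipy.spatial.transform import Rotation as R
def cam(n):
    s=status.read_state(); c=eyes.capture(n)
    if n=="wrist":
        T=np.eye(4);T[:3,:3]=R.from_euler('xyz',s['orientation']).as_matrix();T[:3,3]=s['tcp_pos']
        c['W']=T@c['tool_from_camera']
    else:
        T=np.eye(4);T[:3,:3]=cv2.Rodrigues(c['rvec'])[0];T[:3,3]=c['tvec'];c['W']=np.linalg.inv(T)
    return c
def ray(c,uv,z):
    uv=np.atleast_2d(uv).astype(float)
    d=np.c_[(uv[:,0]-c['cx'])/c['fx'],(uv[:,1]-c['cy'])/c['fy'],np.ones(len(uv))]@c['W'][:3,:3].T
    o=c['W'][:3,3]; return o+d*((z-o[2])/d[:,2])[:,None]
def pts(c):
    v,u=np.mgrid[:400,:640]; z=c['z_map']
    p=np.stack([(u-c['cx'])/c['fx']*z,(v-c['cy'])/c['fy']*z,z],-1)
    return p@c['W'][:3,:3].T+c['W'][:3,3]
def proj(c,P):
    M=np.linalg.inv(c['W']);q=np.atleast_2d(P)@M[:3,:3].T+M[:3,3]
    return np.c_[q[:,0]/q[:,2]*c['fx']+c['cx'],q[:,1]/q[:,2]*c['fy']+c['cy']]
E
python3 - <<'E'
from h import *
c=cam("top");s=cam("scene")
np.savez("top0.npz",**c);np.savez("scene0.npz",**s)
f=c['frame']
a=cv2.resize(f[130:310,360:460],None,fx=4,fy=4,interpolation=2)[:600]
cv2.imwrite("pics/c1.png",f[0:1,0:1]) 
cv2.imwrite("pics/c_dish.png",cv2.resize(f[180:300,355:455],None,fx=5,fy=5,interpolation=2))
cv2.imwrite("pics/c_meter.png",cv2.resize(f[130:245,155:315],None,fx=5,fy=5,interpolation=2))
cv2.imwrite("pics/c_sc.png",cv2.resize(s['frame'][160:280,200:460],None,fx=3,fy=3,interpolation=2))
P=pts(c)
for n,uv in dict(small=(384,237),big=(415,278),amber=(390,200),petri=(329,176),mat=(325,213),cream=(252,187),plate=(270,200)).items(): print(n,P[uv[1],uv[0]].round(3))
E
```

```text
small [ 0.411 -0.216  0.004]
big [ 0.266 -0.328 -0.001]
amber [ 0.544 -0.233  0.035]
petri [ 0.633 -0.009  0.015]
mat [0.495 0.003 0.007]
cream [0.568 0.261 0.102]
plate [0.527 0.199 0.078]
```

```bash
ls pics
```

```text
c1.png
c_dish.png
c_meter.png
c_sc.png
scene0.png
top0.png
wrist0.png
```

View pics/c_dish.png

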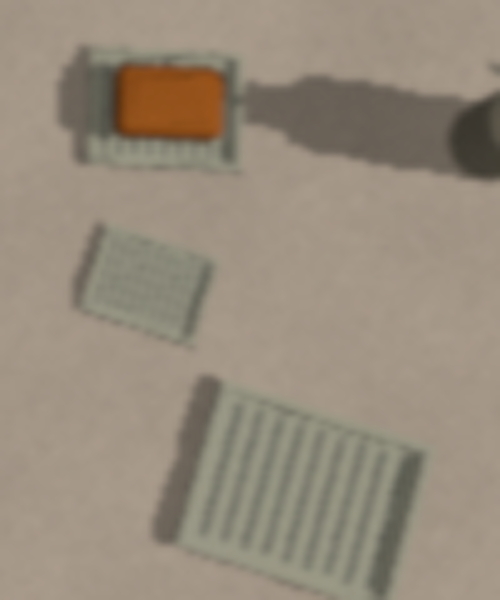

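View pics/c_meter.png

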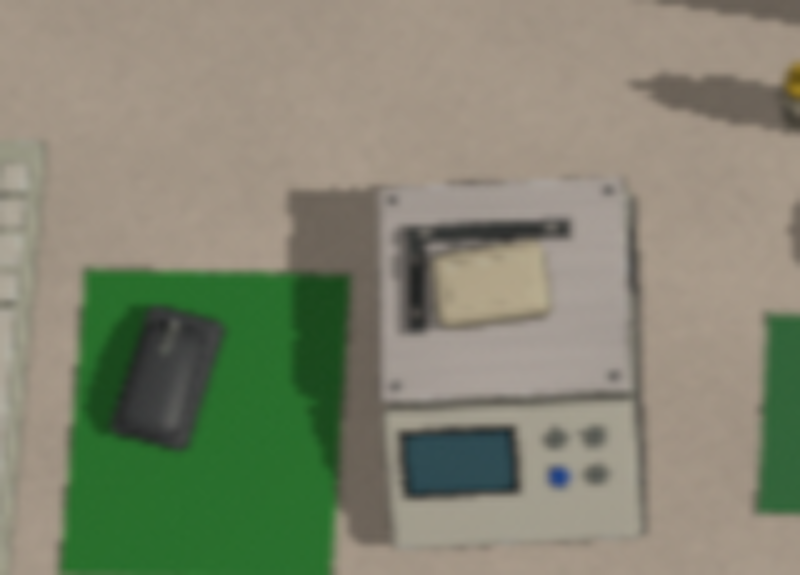

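View pics/c_sc.png

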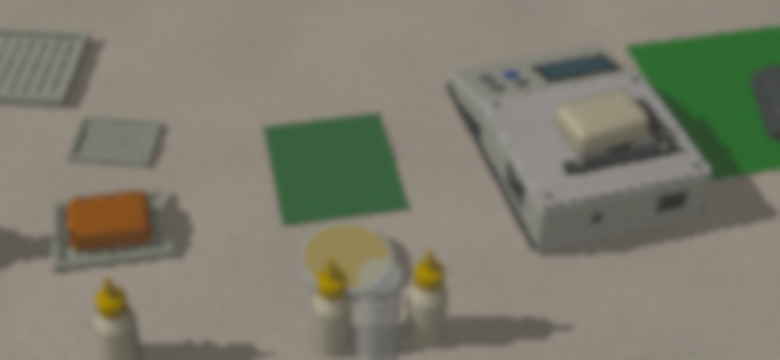

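The crop confirms it: the middle-sized dish at (387,201) holds the amber bar. The cream bar is at (252,187), inside the L-shaped stops, which open toward the robot and the right. Next come coarse measurements.

```bash
python3 - <<'E'
from h import *
c=dict(np.load("top0.npz"));f=c['frame'];hsv=cv2.cvtColor(f,cv2.COLOR_BGR2HSV)
def blob(m,near):
    n,l,st,ce=cv2.connectedComponentsWithStats(m.astype(np.uint8))
    k=1+np.argmin(np.hypot(*(ce[1:]-near).T)+1e3*(st[1:,4]<60)); 
    return (l==k)
def rep(n,m,z):
    yx=np.argwhere(m)[:,::-1]; p=ray(c,yx,z)[:,:2]
    r=cv2.minAreaRect(p.astype(np.float32)*1000); print(n,m.sum(),r)
H,S,V=cv2.split(hsv)
for uv in [(252,187),(390,200),(325,213),(270,200),(375,209),(330,176)]: print(uv,hsv[uv[1],uv[0]])
rep("amber",blob((H<18)&(S>170),(390,200)),.036)
rep("mat",blob((H>55)&(H<80)&(S>90),(325,213)),.002)
rep("cream",blob((S>60)&(H>15)&(H<35)&(V>150),(252,187)),.102)
for n,u in dict(a=(316,147),b=(338,150),c=(390,156)).items(): print(n,ray(c,u,.11))
print("cyl",ray(c,(333,132),.01),"petri",ray(c,(329,176),.016),"wash",ray(c,(463,202),.18), "dishcorn")
print(ray(c,[(371,189),(402.5,190),(402.8,214),(372.6,212)],.01))
E
```

```text
(252, 187) [ 20  57 176]
(390, 200) [ 13 211 149]
(325, 213) [ 64 126  99]
(270, 200) [ 12  23 168]
(375, 209) [ 28  32 136]
(330, 176) [ 21 112 168]
amber 263 ((544.0526123046875, -225.99822998046875), (44.336280822753906, 73.89339447021484), 1.336928129196167)
mat 1252 ((496.3656005859375, 5.617828369140625), (121.69487762451172, 142.42396545410156), 88.89266967773438)
cream 379 ((616.0331420898438, -9.882804870605469), (75.74807739257812, 74.13465881347656), 1.3553063869476318)
a [[0.71640741 0.0402592  0.11      ]]
b [[ 0.70725998 -0.03798378  0.11      ]]
c [[ 0.68969592 -0.22226732  0.11      ]]
cyl [[ 0.80607568 -0.02077084  0.01      ]] petri [[ 0.63281714 -0.00902632  0.016     ]] wash [[ 0.51949827 -0.45225931  0.18      ]] dishcorn
[[ 0.58829117 -0.16657177  0.01      ]
 [ 0.58725538 -0.28394434  0.01      ]
 [ 0.4972147  -0.28425392  0.01      ]
 [ 0.50205592 -0.17281129  0.01      ]]
```

```bash
cat >> h.py <<'E'
def go(xyz,yaw,show=True):
    """slide(mm), turn(rad) needed in tool axes to reach a tool-down pose"""
    s=status.read_state(); R0=R.from_euler('xyz',s['orientation']); R1=R.from_euler('xyz',[np.pi,0,yaw])
    d=R0.inv().apply(np.array(xyz)-s['tcp_pos'])*1000; t=(R0.inv()*R1).as_rotvec()
    print("slide",d.round(1),"turn",t.round(4),"t",round(s['clock'],2)); return d,t
E
python3 -c "
from h import *
go([.57,.27,.28],0.0)"
```

```text
slide [-237.1  477.   -65.8] turn [6.0000e-04 9.0000e-04 1.2999e+00] t 0.25
```

```bash
python3 -m handwheel '{"slide":[[-10,20,-30],[-30,60,-66],[-54,108,-66],[-79,158,-66],[-104,208,-66],[-128,258,-66],[-153,308,-66],[-178,358,-66],[-203,408,-66],[-225,452,-66],[-237,477,-66],[-237,477,-66]],"turn":[[0,0,0.06],[0,0,0.18],[0,0,0.31],[0,0,0.44],[0,0,0.57],[0,0,0.7],[0,0,0.83],[0,0,0.97],[0,0,1.1],[0,0,1.22],[0,0,1.3],[0,0,1.3]],"grip":[0,0,0,0,0,0,0,0,0,0,0,0]}' 30
python3 - <<'E'
from h import *
c=cam("wrist"); np.savez("w1.npz",**c); cv2.imwrite("pics/w1.png",c['frame']); print(status.read_state()['tcp_pos'])
E
```

```text
clock: 1.75
tcp_pos: [0.5711, 0.2686, 0.2797]
orientation: [3.14, 0.001, -0.003]
force: [-0.5, -0.6, 0.4]
gripper_width: 1.002
[0.57023596 0.26963693 0.27987019]
```

View pics/w1.png

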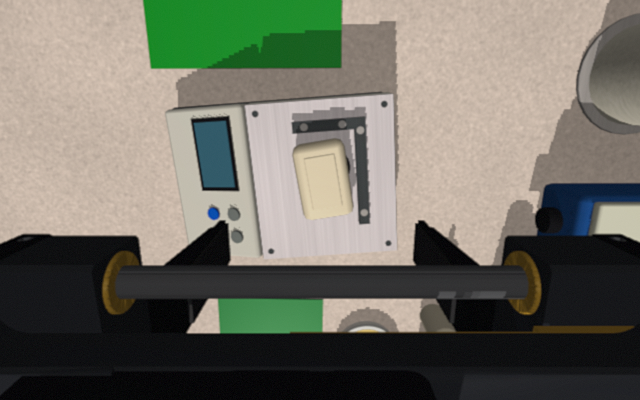

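The wrist view shows the cream bar at (322,178), the side stop at (330,125) and the rear stop at (362,175). I'll fit their outlines.

```bash
python3 - <<'E'
from h import *
c=dict(np.load("w1.npz"));P=pts(c);hsv=cv2.cvtColor(c['frame'],cv2.COLOR_BGR2HSV)
z=P[...,2]
print("plate z",np.median(z[200:215,275:290]),z[120:126,270:285].mean(),"bar",np.median(z[170:190,315:330]),"rs",np.median(z[200:215,360:364]),"bench",np.median(z[120:180,450:500]))
sub=np.zeros(z.shape,bool);sub[95:258,250:400]=1
bar=sub&(hsv[...,1]>45)&(hsv[...,0]>15)&(hsv[...,0]<32)&(z>.08)
k=cv2.morphologyEx(bar.astype(np.uint8),cv2.MORPH_OPEN,np.ones((3,3)))
for nm,m,zz in (("barmask@.102",k>0,.102),("bar depth>.097",sub&(z>.097)&(k>0),None)):
    uv=np.argwhere(m)[:,::-1]; p=ray(c,uv,zz)[:,:2] if zz else P[m][:,:2]
    print(nm,len(uv),cv2.minAreaRect((p*1000).astype(np.float32)),p.mean(0))
dark=sub&(hsv[...,2]<95)
# stops: dark pixels, strips
v=c['frame'].copy(); v[dark]=(0,0,255); v[k>0]=(0,255,0)
cv2.imwrite("pics/w1z.png",cv2.resize(np.hstack([c['frame'][85:265,240:405],v[85:265,240:405]]),None,fx=2.4,fy=2.4,interpolation=2))
# meter pose from plate screws & edges (screws at corners): 
E
```

```text
plate z 0.06986620777502967 0.06976533008135147 bar 0.10177883024053846 rs 0.07796581308936046 bench -0.0005994949166771291
barmask@.102 3788 ((572.7188720703125, 264.0423278808594), (52.21946716308594, 78.0580062866211), 9.108386039733887) [0.57229756 0.26497451]
bar depth>.097 3546 ((569.74560546875, 279.9167785644531), (50.946441650390625, 113.4346694946289), 9.382498741149902) [0.57258548 0.26371411]
```

View pics/w1z.png

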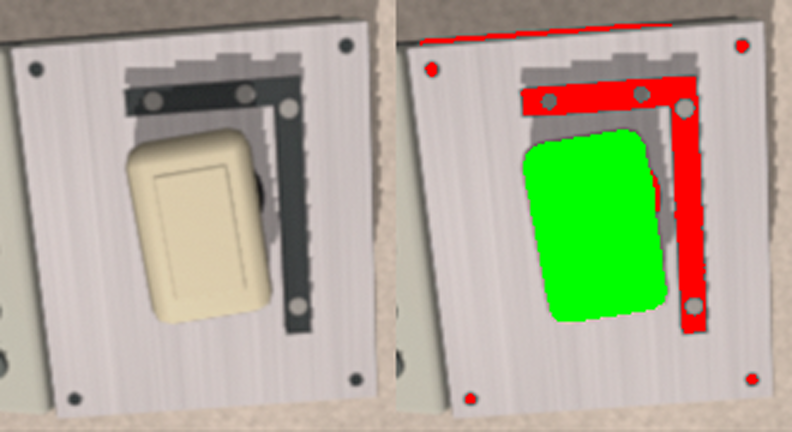

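```bash
python3 - <<'E'
from h import *
c=dict(np.load("w1.npz"));g=cv2.GaussianBlur(c['frame'],(3,3),0)[...,1].astype(float)
thr=105
def cross(line): # first dark->light crossing subpix from start
    for i in range(len(line)-1):
        if (line[i]-thr)*(line[i+1]-thr)<0: return i+(thr-line[i])/(line[i+1]-line[i])
# rear stop: rows; scan from inside stop leftwards. 
R_=[];S_=[];O=[]
for v in range(135,220):
    # center of stop
    u0=int(359+ (v-130)*0.06)
    a=cross(g[v,u0:u0-20:-1]); b=cross(g[v,u0:u0+15])
    if a: R_.append((u0-a,v))
    if b: O.append((u0+b,v))
for u in range(296,350):
    v0=127 if u<320 else 125
    a=cross(g[v0:v0+15,u]); 
    if a: S_.append((u,v0+a))
def fit(uv,z):
    p=ray(c,uv,z)[:,:2]; 
    for _ in range(5):
        vx,vy,x,y=cv2.fitLine((p).astype(np.float32),cv2.DIST_HUBER,0,1e-5,1e-5).ravel()
        d=abs((p-[x,y])@[-vy,vx]); p=p[d<max(.001,2*np.median(d))]
    print(len(p),"ang",np.degrees(np.arctan2(vy,vx)),x,y,"res",d.mean()); return np.array([x,y]),np.array([vx,vy])
r=fit(R_,.07);o=fit(O,.078);s=fit(S_,.078)
t=np.linalg.solve(np.c_[r[1],-s[1]],s[0]-r[0]); C=r[0]+t[0]*r[1]; print("corner",C)
# screws: dark small blobs at plate corners
hsv=g<75
sc=[]
for (u0,v0) in [(255,113),(384,104),(270,251),(388,243)]:
    m=(g[v0-5:v0+6,u0-5:u0+6]<110); q=np.argwhere(m).mean(0); sc.append((u0-5+q[1],v0-5+q[0]))
p=ray(c,sc,.07)[:,:2]; print(p)
for a,b in ((0,1),(2,3),(2,0),(3,1)): d=p[b]-p[a]; print(np.degrees(np.arctan2(d[1],d[0])),np.hypot(*d))
print("centre",p.mean(0))
E
```

```text
73 ang -86.05911 0.60906816 0.26212132 res 9.913751853268653e-05
78 ang -86.04902 0.6204813 0.25609487 res 0.0001957685184510831
51 ang 3.9970832 0.57535464 0.31068927 res 0.00011738282046722035
corner [0.6055768  0.31280106]
[[0.50070626 0.32904547]
 [0.63629354 0.33836601]
 [0.51108436 0.17347555]
 [0.64710225 0.18310288]]
3.9324385725431887 0.1359072570002783
4.048639248041328 0.13635817684091764
93.81655708276142 0.1559157021072556
93.98224621060824 0.15563889632476885
centre [0.5737966  0.25599748]
```

The meter yaw is about 0.069 rad, the corner is at (0.6056, 0.3128), and the cream bar is at (0.5727, 0.264) with yaw 0.159. Plan: park amber on the mat, move cream to the dish, then move amber to the meter. I'll look at the dish from close up first.

```bash
python3 -c "
from h import *
go([.545,-.205,.26],0.0)"
python3 -m handwheel '{"slide":[[-2,30,0],[-5,80,2],[-8,135,5],[-11,190,8],[-14,245,11],[-17,300,14],[-20,355,17],[-23,410,20],[-25,450,20],[-25,475,20],[-25,475,20],[-25,475,20]],"turn":[[0,0,0],[0,0,0],[0,0,0],[0,0,0],[0,0,0],[0,0,0],[0,0,0],[0,0,0],[0,0,0],[0,0,0],[0,0,0],[0,0,0]],"grip":[0,0,0,0,0,0,0,0,0,0,0,0]}'
python3 - <<'E'
from h import *
c=cam("wrist"); np.savez("w2.npz",**c); cv2.imwrite("pics/w2.png",c['frame']); print(status.read_state()['tcp_pos'])
E
```

```text
slide [-24.9 474.6  20.3] turn [ 0.0008  0.0013 -0.0006] t 1.8
clock: 3.3
tcp_pos: [0.545, -0.204, 0.2603]
orientation: [3.141, 0.001, 0.001]
force: [-0.1, 0.6, -0.1]
gripper_width: 1.004
[ 0.5450203  -0.20386376  0.26035836]
```

View pics/w2.png

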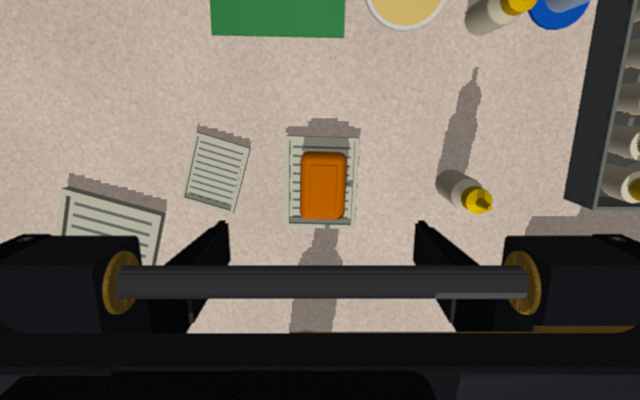

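```bash
python3 - <<'E'
from h import *
c=dict(np.load("w2.npz"));P=pts(c);f=c['frame'];hsv=cv2.cvtColor(f,cv2.COLOR_BGR2HSV);H,S,V=cv2.split(hsv)
z=P[...,2]; print("top z",np.median(z[175:195,315:330]))
m=(H<20)&(S>150); m[:, :280]=0;m[:,370:]=0;m[:110]=0;m[225:]=0
# only top face: depth
r=cv2.minAreaRect((ray(c,np.argwhere(m)[:,::-1],.036)[:,:2]*1000).astype(np.float32)); print("amber",r)
print(hsv[195,294],hsv[225,320],hsv[180,275],hsv[140,300])
# dish outline: low-sat greenish
d=(S<45)&(H>22)&(H<60)&(V>60); d[:, :275]=0;d[:,375:]=0;d[:120]=0;d[232:]=0
v=f.copy();v[d]=(0,0,255);v[m]=(0,255,0)
cv2.imwrite("pics/w2z.png",cv2.resize(np.hstack([f[110:240,270:380],v[110:240,270:380]]),None,fx=3.5,fy=3.5,interpolation=2))
r=cv2.minAreaRect((ray(c,np.argwhere(d)[:,::-1],.01)[:,:2]*1000).astype(np.float32)); print("dish",r)
# mat
E
```

```text
top z 0.03586215435683829
amber ((545.776611328125, -225.36021423339844), (78.80328369140625, 51.47218704223633), 87.72515106201172)
[ 30  27 180] [ 29  29 178] [ 14  40 185] [ 30  28 181]
dish ((543.6994018554688, -228.12356567382812), (114.56970977783203, 87.58189392089844), 88.44711303710938)
```

View pics/w2z.png

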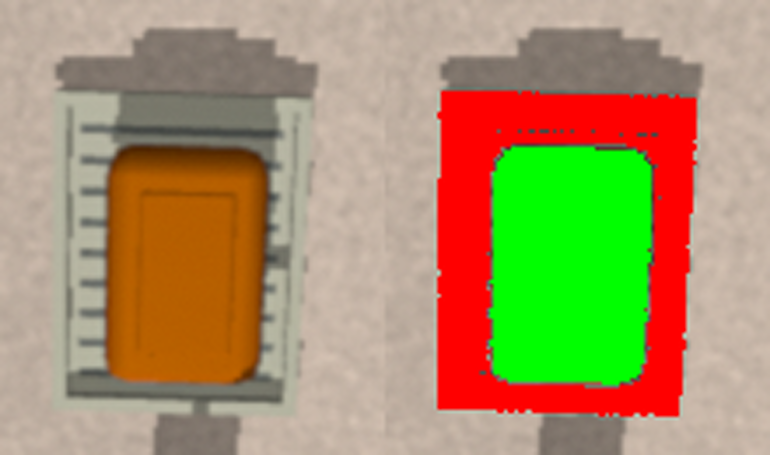

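Dish: 87.6 × 114.6 mm at (0.5437, -0.2281), yaw -0.027, which matches the description. Amber: (0.5458, -0.226), yaw -0.04.

```bash
python3 -c "
from h import *
go([.5457,-.2262,.016],-0.04)"
```

```text
slide [  0.9  22.2 244.4] turn [0.0005 0.0012 0.0414] t 3.35
```

```bash
python3 -m handwheel '{"slide":[[0,5,25],[0,15,70],[0,22,115],[0.5,22,155],[0.9,22,190],[0.9,22,215],[0.9,22.2,232],[0.9,22.2,241],[0.9,22.2,244.4],[0.9,22.2,244.4]],"turn":[[0,0,0.01],[0,0,0.04],[0,0,0.041],[0,0,0.041],[0,0,0.041],[0,0,0.041],[0,0,0.041],[0,0,0.041],[0,0,0.041],[0,0,0.041]],"grip":[0,0,0,0,0,0,0,0,0,0]}' 30
python3 -m handwheel '{"slide":[[0,0,0],[0,0,0],[0,0,0],[0,0,0],[0,0,0]],"turn":[[0,0,0],[0,0,0],[0,0,0],[0,0,0],[0,0,0]],"grip":[0.6,0.6,0.6,0.6,0.6]}' 30
```

```text
clock: 4.6
tcp_pos: [0.5462, -0.2264, 0.0167]
orientation: [3.141, 0.0, -0.04]
force: [0.3, 0.4, -0.4]
gripper_width: 0.996
clock: 5.22
tcp_pos: [0.5462, -0.2264, 0.0167]
orientation: [3.141, 0.0, -0.04]
force: [0.1, -0.1, -0.2]
gripper_width: 0.57
```

```bash
python3 -c "
from h import *
go([.49,.006,.0155],-0.0)"
python3 -m handwheel '{"slide":[[0,0,-10],[0,0,-40],[0,-10,-70],[-5,-45,-80]],"turn":[[0,0,0],[0,0,0],[0,0,0],[0,0,0]],"grip":[0.6,0.6,0.6,0.6]}'
python3 -c "
from h import *
go([.49,.006,.0155],-0.0)"
```

```text
slide [ -65.4 -230.     1. ] turn [ 0.001   0.0001 -0.0396] t 5.22
clock: 5.72
tcp_pos: [0.5447, -0.1824, 0.1]
orientation: [3.139, -0.005, -0.042]
force: [0.6, 0.6, -1.8]
gripper_width: 0.572
slide [ -62.9 -186.2   83.6] turn [ 0.003  -0.0046 -0.0419] t 5.72
```

```bash
python3 -m handwheel '{"slide":[[-12,-40,0],[-27,-85,0],[-43,-130,0],[-56,-168,5],[-63,-186,25],[-63,-186,50],[-63,-186,70],[-63,-186,80],[-63,-186,83.5],[-63,-186,83.5],[-63,-186,83.5],[-63,-186,83.5]],"turn":[[0,0,-0.01],[0,-0.002,-0.02],[0,-0.003,-0.03],[0,-0.004,-0.04],[0.002,-0.0046,-0.042],[0.003,-0.0046,-0.042],[0.003,-0.0046,-0.042],[0.003,-0.0046,-0.042],[0.003,-0.0046,-0.042],[0.003,-0.0046,-0.042],[0.003,-0.0046,-0.042],[0.003,-0.0046,-0.042]],"grip":[0.6,0.6,0.6,0.6,0.6,0.6,0.6,0.6,0.6,0.6,0.6,0.6]}'
```

```text
clock: 7.22
tcp_pos: [0.4904, 0.0057, 0.0163]
orientation: [3.141, -0.001, 0.0]
force: [-0.1, 0.4, -2.6]
gripper_width: 0.565
```

```bash
python3 -m handwheel '{"slide":[[0,0,1],[0,0,1.4]],"turn":[[0,0,0],[0,0,0]],"grip":[0.6,0.6]}'
python3 -m handwheel '{"slide":[[0,0,0],[0,0,0],[0,0,0],[0,0,0]],"turn":[[0,0,0],[0,0,0],[0,0,0],[0,0,0]],"grip":[0,0,0,0]}'
python3 -c "
from h import *
go([.572,.264,.16],.159)"
```

```text
clock: 7.48
tcp_pos: [0.4905, 0.0057, 0.015]
orientation: [3.141, -0.001, -0.0]
force: [-0.1, -0.8, -1.3]
gripper_width: 0.566
clock: 7.98
tcp_pos: [0.4907, 0.0057, 0.0151]
orientation: [3.141, -0.002, 0.0]
force: [1.3, 0.5, 0.1]
gripper_width: 0.93
slide [  81.6 -258.3 -144.8] turn [ 0.0004 -0.0017 -0.1589] t 7.97
```

```bash
python3 -m handwheel '{"slide":[[0,0,-15],[0,0,-55],[3,-10,-100],[15,-50,-140],[32,-100,-145],[48,-150,-145],[63,-200,-145],[77,-240,-145],[81.6,-258,-145],[81.6,-258.3,-145],[81.6,-258.3,-145]],"turn":[[0,0,0],[0,0,0],[0,0,-0.01],[0,0,-0.03],[0,0,-0.06],[0,0,-0.1],[0,0,-0.13],[0,-0.0017,-0.159],[0,-0.0017,-0.159],[0,-0.0017,-0.159],[0,-0.0017,-0.159]],"grip":[0,0,0,0,0,0,0,0,0,0,0]}'
python3 -c "
from h import *
go([.5722,.264,.082],.159)"
```

```text
clock: 9.35
tcp_pos: [0.5717, 0.2628, 0.1603]
orientation: [3.141, 0.0, 0.158]
force: [-0.9, -0.6, 0.3]
gripper_width: 1.001
slide [ 0.7 -1.1 78.3] turn [ 0.0009  0.0005 -0.001 ] t 9.35
```

```bash
python3 -m handwheel '{"slide":[[0.7,-1,20],[0.7,-1,45],[0.7,-1,63],[0.7,-1,73],[0.7,-1,77.5],[0.7,-1,78],[0.7,-1,78]],"turn":[[0,0,0],[0,0,0],[0,0,0],[0,0,0],[0,0,0],[0,0,0],[0,0,0]],"grip":[0,0,0,0,0,0,0]}'
python3 -m handwheel '{"slide":[[0,0,0],[0,0,0],[0,0,0],[0,0,0],[0,0,0]],"turn":[[0,0,0],[0,0,0],[0,0,0],[0,0,0],[0,0,0]],"grip":[0.6,0.6,0.6,0.6,0.6]}' 30
python3 -m handwheel '{"slide":[[0,0,-10],[0,0,-40],[0,0,-70],[0,0,-70]],"turn":[[0,0,0],[0,0,0],[0,0,0],[0,0,0]],"grip":[0.6,0.6,0.6,0.6]}'
python3 -c "
from h import *
go([.5437,-.2281,.1],-.027)"
```

```text
clock: 10.22
tcp_pos: [0.5728, 0.2641, 0.0832]
orientation: [3.141, -0.001, 0.158]
force: [0.7, 0.1, 0.1]
gripper_width: 1.002
clock: 10.85
tcp_pos: [0.5727, 0.2641, 0.0832]
orientation: [3.141, -0.001, 0.158]
force: [-0.5, 1.0, 0.1]
gripper_width: 0.566
clock: 11.35
tcp_pos: [0.5747, 0.2649, 0.1569]
orientation: [-3.141, -0.007, 0.158]
force: [0.2, -0.4, -0.5]
gripper_width: 0.57
slide [-108.6  482.    55.8] turn [-0.0014 -0.0073  0.185 ] t 11.35
```

```bash
python3 -m handwheel '{"slide":[[-5,25,0],[-15,70,0],[-28,125,0],[-40,180,5],[-53,235,15],[-65,290,30],[-78,345,45],[-90,400,54],[-101,450,55],[-108.6,482,55.8],[-108.6,482,55.8],[-108.6,482,55.8]],"turn":[[0,0,0.01],[0,0,0.03],[0,0,0.05],[0,0,0.08],[0,0,0.1],[0,-0.002,0.12],[0,-0.004,0.14],[0,-0.005,0.16],[0,-0.006,0.175],[-0.001,-0.007,0.185],[-0.001,-0.007,0.185],[-0.001,-0.007,0.185]],"grip":[0.6,0.6,0.6,0.6,0.6,0.6,0.6,0.6,0.6,0.6,0.6,0.6]}'
python3 - <<'E'
from h import *
go([.5437,-.2281,.0175],-.027)
c=cam("wrist"); cv2.imwrite("pics/w3.png",c['frame'])
E
```

```text
clock: 12.85
tcp_pos: [0.543, -0.2272, 0.0987]
orientation: [-3.14, 0.002, -0.027]
force: [-0.3, -0.5, -1.8]
gripper_width: 0.567
slide [ 0.9  1.  81.2] turn [-0.0018  0.0015  0.0001] t 12.85
```

View pics/w3.png

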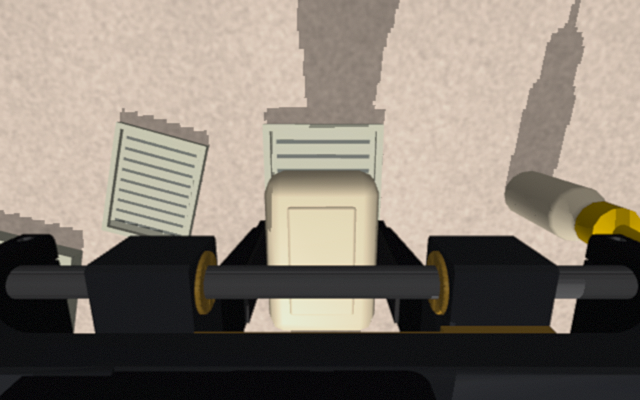

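```bash
python3 -m handwheel '{"slide":[[0.9,1,20],[0.9,1,45],[0.9,1,65],[0.9,1,76],[0.9,1,81],[0.9,1,81.4],[0.9,1,81.4],[0.9,1,82]],"turn":[[0,0,0],[0,0,0],[0,0,0],[0,0,0],[0,0,0],[0,0,0],[0,0,0],[0,0,0]],"grip":[0.6,0.6,0.6,0.6,0.6,0.6,0.6,0.6]}'
```

```text
clock: 13.9
tcp_pos: [0.5445, -0.2281, 0.0176]
orientation: [-3.141, -0.0, -0.026]
force: [0.1, -0.8, -0.7]
gripper_width: 0.567
```

```bash
python3 -m handwheel '{"slide":[[0,0,0],[0,0,0],[0,0,0],[0,0,0]],"turn":[[0,0,0],[0,0,0],[0,0,0],[0,0,0]],"grip":[0,0,0,0]}'
python3 -m handwheel '{"slide":[[0,0,-15],[0,0,-50],[0,0,-100],[-10,-40,-150],[-30,-90,-190],[-40,-140,-210],[-50,-190,-225],[-54,-220,-225],[-54,-220,-225]],"turn":[[0,0,0],[0,0,0],[0,0,0],[0,0,0],[0,0,0],[0,0,0],[0,0,0],[0,0,0],[0,0,0]],"grip":[0,0,0,0,0,0,0,0,0]}'
python3 - <<'E'
from h import *
c=cam("wrist"); np.savez("w4.npz",**c);cv2.imwrite("pics/w4.png",c['frame'])
t=cam("top"); cv2.imwrite("pics/t4.png",cv2.resize(t['frame'][120:260,230:430],None,fx=3.5,fy=3.5,interpolation=2))
H,S,V=cv2.split(cv2.cvtColor(c['frame'],cv2.COLOR_BGR2HSV))
m=((H<20)&(S>150)).astype(np.uint8);m=cv2.morphologyEx(m,cv2.MORPH_OPEN,np.ones((3,3)));m[255:]=0
print(m.sum(),cv2.minAreaRect((ray(c,np.argwhere(m)[:,::-1],.034)[:,:2]*1000).astype(np.float32)))
E
```

```text
clock: 14.4
tcp_pos: [0.5446, -0.2281, 0.0177]
orientation: [-3.141, -0.0, -0.026]
force: [0.4, 0.1, -0.3]
gripper_width: 0.927
clock: 15.52
tcp_pos: [0.4962, -0.0055, 0.2444]
orientation: [-3.141, -0.003, -0.023]
force: [0.3, -1.1, 0.4]
gripper_width: 0.999
3333 ((490.20098876953125, 5.332027435302734), (77.96173095703125, 51.774566650390625), 89.23477935791016)
```

View pics/w4.png

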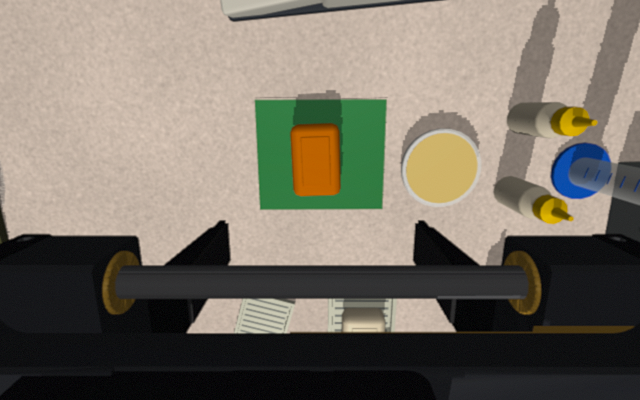

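View pics/t4.png

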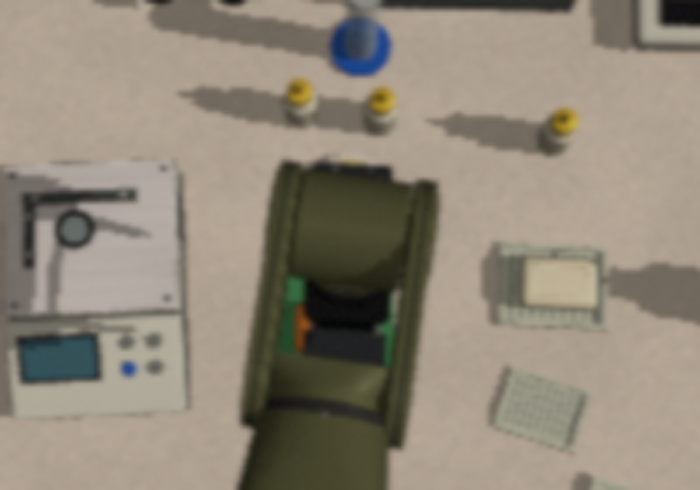

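Cream lies in the dish and amber is on the mat at (0.490, 0.0055), yaw about -0.013. Next I'll pick up amber.

```bash
python3 -c "
from h import *
go([.4902,.0052,.0145],-.013)"
```

```text
slide [ -6.7 -12.3 229. ] turn [-0.0002 -0.0011 -0.0127] t 15.62
```

```bash
python3 -m handwheel '{"slide":[[-2,-4,25],[-5,-10,70],[-6.7,-12.3,115],[-6.7,-12.3,155],[-6.7,-12.3,185],[-6.7,-12.3,207],[-6.7,-12.3,220],[-6.7,-12.3,227],[-6.7,-12.3,229],[-6.7,-12.3,229]],"turn":[[0,0,-0.005],[0,0,-0.01],[0,-0.001,-0.013],[0,-0.001,-0.013],[0,-0.001,-0.013],[0,-0.001,-0.013],[0,-0.001,-0.013],[0,-0.001,-0.013],[0,-0.001,-0.013],[0,-0.001,-0.013]],"grip":[0,0,0,0,0,0,0,0,0,0]}'
python3 -m handwheel '{"slide":[[0,0,0],[0,0,0],[0,0,0],[0,0,0],[0,0,0]],"turn":[[0,0,0],[0,0,0],[0,0,0],[0,0,0],[0,0,0]],"grip":[0.6,0.6,0.6,0.6,0.6]}' 45
python3 -m handwheel '{"slide":[[0,0,-10],[0,0,-45],[0,0,-95],[5,-30,-125],[5,-40,-130]],"turn":[[0,0,0],[0,0,0],[0,0,0],[0,0,0],[0,0,0]],"grip":[0.6,0.6,0.6,0.6,0.6]}'
python3 -c "
from h import *
go([.568,.257,.14],.069)"
```

```text
clock: 16.88
tcp_pos: [0.4908, 0.0051, 0.0151]
orientation: [-3.142, -0.001, -0.013]
force: [0.3, -0.5, -0.6]
gripper_width: 1.0
clock: 17.5
tcp_pos: [0.4907, 0.0051, 0.0151]
orientation: [-3.142, -0.001, -0.013]
force: [0.2, -0.1, -0.1]
gripper_width: 0.565
clock: 18.12
tcp_pos: [0.4979, 0.0458, 0.1484]
orientation: [-3.142, -0.007, -0.012]
force: [-0.8, -0.0, -1.8]
gripper_width: 0.57
slide [  67.6 -212.     8.9] turn [ 0.0003 -0.0069 -0.0806] t 18.12
```

```bash
python3 -m handwheel '{"slide":[[8,-25,0],[22,-70,0],[38,-120,2],[53,-165,5],[63,-197,8],[67.6,-212,9],[67.6,-212,9],[67.6,-212,9],[67.6,-212,9]],"turn":[[0,0,-0.01],[0,-0.001,-0.02],[0,-0.003,-0.04],[0,-0.005,-0.06],[0,-0.006,-0.075],[0,-0.007,-0.0806],[0,-0.007,-0.0806],[0,-0.007,-0.0806],[0,-0.007,-0.0806]],"grip":[0.6,0.6,0.6,0.6,0.6,0.6,0.6,0.6,0.6]}'
python3 - <<'E'
from h import *
go([.568,.257,.0845],.069)
c=cam("wrist"); cv2.imwrite("pics/w5.png",c['frame'])
t=cam("top");cv2.imwrite("pics/t5.png",cv2.resize(t['frame'][170:250,350:450],None,fx=6,fy=6,interpolation=2))
E
```

```text
clock: 19.25
tcp_pos: [0.5679, 0.2559, 0.14]
orientation: [3.141, 0.0, 0.068]
force: [-0.4, 0.7, -1.6]
gripper_width: 0.565
slide [ 0.2 -1.1 55.5] turn [ 0.0005  0.0001 -0.0013] t 19.25
```

View pics/w5.png

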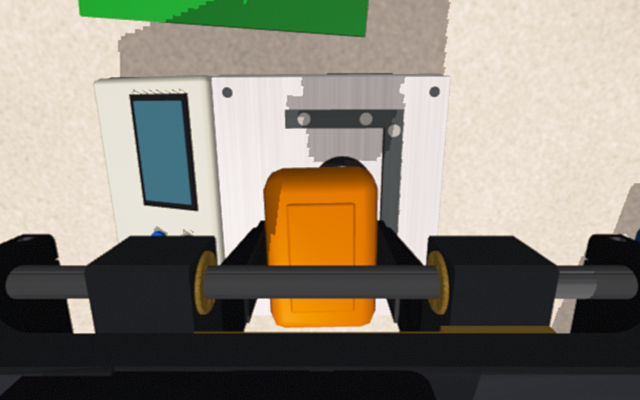

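View pics/t5.png

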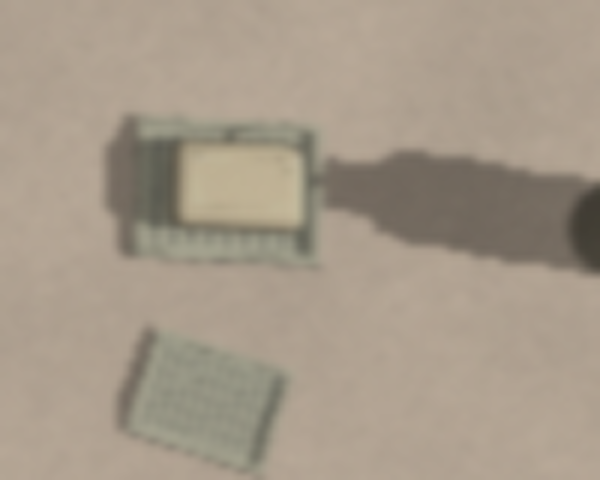

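Cream lies flat inside the dish with clearance on every side. Amber is held parallel to the stops, 14 mm short of each. I'll lower it now.

```bash
python3 -m handwheel '{"slide":[[0.2,-1,15],[0.2,-1,35],[0.2,-1,47],[0.2,-1,53],[0.2,-1,55.5],[0.2,-1,56.5],[0.2,-1,57],[0.2,-1,57.3]],"turn":[[0,0,0],[0,0,0],[0,0,0],[0,0,0],[0,0,0],[0,0,0],[0,0,0],[0,0,0]],"grip":[0.6,0.6,0.6,0.6,0.6,0.6,0.6,0.6]}'
```

```text
clock: 20.35
tcp_pos: [0.5685, 0.2573, 0.0834]
orientation: [3.142, -0.001, 0.068]
force: [1.0, -0.0, -1.5]
gripper_width: 0.565
```

```bash
python3 -m handwheel '{"slide":[[0,0,0.6],[0,0,1.0],[0,0,1.0]],"turn":[[0,0,0],[0,0,0],[0,0,0]],"grip":[0.6,0.6,0.6]}'
```

```text
clock: 20.72
tcp_pos: [0.5687, 0.2574, 0.0832]
orientation: [-3.142, -0.001, 0.068]
force: [-2.4, -1.3, 4.6]
gripper_width: 0.563
```

```bash
python3 -m handwheel '{"slide":[[2,-2,0.1],[5,-5,0.1],[8,-8,0.1],[9,-10,0.1],[9,-10,0.1]],"turn":[[0,0,0],[0,0,0],[0,0,0],[0,0,0],[0,0,0]],"grip":[0.6,0.6,0.6,0.6,0.6]}' 50
python3 - <<'E'
from h import *
s=status.read_state(); C=np.array([.6056,.3128,.07]); print(R.from_euler('z',-.0693).apply(s['tcp_pos']-C)*1000)
E
```

```text
clock: 21.35
tcp_pos: [0.5774, 0.2683, 0.0832]
orientation: [-3.141, -0.003, 0.068]
force: [0.7, -0.2, 0.5]
gripper_width: 0.564
[-31.16938344 -42.42593187  13.23878032]
```

```bash
for i in 1; do python3 -m handwheel '{"slide":[[0,-1,0.1],[0,-2,0.1],[0,-2,0.1]],"turn":[[0,0,0],[0,0,0],[0,0,0]],"grip":[0.6,0.6,0.6]}'; done
```

```text
clock: 21.72
tcp_pos: [0.5774, 0.2703, 0.0832]
orientation: [-3.141, -0.003, 0.068]
force: [0.3, -1.1, 0.7]
gripper_width: 0.567
```

```bash
python3 -m handwheel '{"slide":[[0,-1,0.1],[0,-1.5,0.1],[0,-1.5,0.1]],"turn":[[0,0,0],[0,0,0],[0,0,0]],"grip":[0.6,0.6,0.6]}'
```

```text
clock: 22.1
tcp_pos: [0.5774, 0.2718, 0.0832]
orientation: [-3.141, -0.003, 0.068]
force: [0.1, -2.4, 2.8]
gripper_width: 0.563
```

```bash
python3 -m handwheel '{"slide":[[0,-0.7,0],[0,-1,0],[0,-1,0]],"turn":[[0,0,0],[0,0,0],[0,0,0]],"grip":[0.6,0.6,0.6]}'
```

```text
clock: 22.48
tcp_pos: [0.5773, 0.2719, 0.0832]
orientation: [3.14, -0.003, 0.068]
force: [-0.9, -5.3, 2.5]
gripper_width: 0.567
```

```bash
python3 -m handwheel '{"slide":[[0,-0.7,0],[0,-1,0],[0,-1,0]],"turn":[[0,0,0],[0,0,0],[0,0,0]],"grip":[0.6,0.6,0.6]}'
```

```text
clock: 22.85
tcp_pos: [0.5773, 0.2719, 0.0832]
orientation: [3.138, -0.002, 0.068]
force: [-0.1, -6.1, 3.9]
gripper_width: 0.562
```

The side stop was reached at y = 0.2719: commanding a further 1 mm produced no motion and about 6 N. I'll ease off slightly and go to the rear stop.

```bash
python3 -m handwheel '{"slide":[[0,0.3,0],[1,0.3,0],[2.5,0.3,0],[2.5,0.3,0]],"turn":[[0,0,0],[0,0,0],[0,0,0],[0,0,0]],"grip":[0.6,0.6,0.6,0.6]}'
python3 -m handwheel '{"slide":[[1,0,0],[1.5,0,0],[1.5,0,0]],"turn":[[0,0,0],[0,0,0],[0,0,0]],"grip":[0.6,0.6,0.6]}'
python3 -m handwheel '{"slide":[[0.7,0,0],[1,0,0],[1,0,0]],"turn":[[0,0,0],[0,0,0],[0,0,0]],"grip":[0.6,0.6,0.6]}'
```

```text
clock: 23.35
tcp_pos: [0.5795, 0.272, 0.0832]
orientation: [3.139, -0.001, 0.068]
force: [-3.3, -2.3, 4.9]
gripper_width: 0.566
clock: 23.72
tcp_pos: [0.5805, 0.272, 0.0832]
orientation: [3.138, 0.0, 0.068]
force: [-5.5, -3.0, 5.7]
gripper_width: 0.565
clock: 24.1
tcp_pos: [0.5806, 0.2721, 0.0832]
orientation: [3.138, 0.002, 0.068]
force: [-6.9, -2.4, 7.6]
gripper_width: 0.562
```

```bash
python3 -m handwheel '{"slide":[[1,0,0],[1.5,-0.5,0],[1.5,-0.5,0]],"turn":[[0,0,0],[0,0,0],[0,0,0]],"grip":[0.6,0.6,0.6]}'
python3 - <<'E'
from h import *
s=status.read_state(); C=np.array([.6056,.3128,.07]); print(R.from_euler('z',-.0693).apply(s['tcp_pos']-C)*1000)
E
```

```text
clock: 24.48
tcp_pos: [0.5806, 0.2721, 0.0833]
orientation: [3.137, 0.006, 0.068]
force: [-8.5, -4.9, 8.6]
gripper_width: 0.566
[-27.73587983 -38.8841272   13.28678786]
```

The bar stopped moving, but with fz near 8 N friction alone could hold it. I'll relieve the vertical and side loads, level the tool, and retest the rear contact.

```bash
python3 -c "
from h import *
go([.5806,.2721,.0833],.069)"
python3 -m handwheel '{"slide":[[-0.3,0.5,-0.4],[-0.3,0.5,-0.5],[-0.3,0.5,-0.5]],"turn":[[0.002,0.003,0],[0.004,0.006,0],[0.004,0.006,0]],"grip":[0.6,0.6,0.6]}'
python3 -c "
from h import *
go([.5806,.2721,.0833],.069)"
```

```text
slide [-0. -0. -0.] turn [ 0.0049  0.0065 -0.0014] t 24.48
clock: 24.85
tcp_pos: [0.5804, 0.2718, 0.0832]
orientation: [3.141, 0.0, 0.068]
force: [0.4, 0.2, -1.1]
gripper_width: 0.567
slide [ 0.2 -0.3 -0.1] turn [ 0.0004  0.     -0.0012] t 24.85
```

```bash
python3 -m handwheel '{"slide":[[0.5,0,-0.1],[1,0,-0.1],[1,0,-0.1]],"turn":[[0,0,0],[0,0,0],[0,0,0]],"grip":[0.6,0.6,0.6]}'
python3 -m handwheel '{"slide":[[0.7,0,-0.2],[1,0,-0.2],[1,0,-0.2]],"turn":[[0,-0.002,0],[0,-0.002,0],[0,-0.002,0]],"grip":[0.6,0.6,0.6]}'
```

```text
clock: 25.22
tcp_pos: [0.5806, 0.2719, 0.0832]
orientation: [3.141, 0.002, 0.067]
force: [-5.3, -1.8, 1.9]
gripper_width: 0.561
clock: 25.6
tcp_pos: [0.5807, 0.2719, 0.0833]
orientation: [3.141, 0.007, 0.067]
force: [-6.7, -1.4, 3.1]
gripper_width: 0.563
```

```bash
python3 -m handwheel '{"slide":[[0.5,-1,-0.2],[1,-2,-0.3],[1.2,-2,-0.3],[1.2,-2,-0.3]],"turn":[[0,0.004,0],[0,0.006,0],[0,0.006,0],[0,0.006,0]],"grip":[0.6,0.6,0.6,0.6]}' 55
python3 - <<'E'
from h import *
s=status.read_state(); C=np.array([.6056,.3128,.07]); print(R.from_euler('z',-.0693).apply(s['tcp_pos']-C)*1000)
print(R.from_euler('z',-.0693).apply(s['force']),s['orientation'])
E
```

```text
clock: 26.1
tcp_pos: [0.5807, 0.2722, 0.0833]
orientation: [3.137, 0.005, 0.067]
force: [-7.3, -6.0, 3.5]
gripper_width: 0.566
[-27.63497872 -38.79658736  13.33636945]
[-7.71934727 -5.43055592  3.5158117 ] [3.13740339 0.00456574 0.06679936]
```

```bash
python3 -m handwheel '{"slide":[[1,-2,-0.3],[1.2,-3,-0.4],[1.2,-3.5,-0.4],[1.2,-3.5,-0.4]],"turn":[[0.002,0.005,0.001],[0.004,0.005,0.001],[0.004,0.005,0.001],[0.004,0.005,0.001]],"grip":[0.6,0.6,0.6,0.6]}' 55
python3 - <<'E'
from h import *
s=status.read_state(); C=np.array([.6056,.3128,.07]); print(R.from_euler('z',-.0693).apply(s['tcp_pos']-C)*1000)
print(R.from_euler('z',-.0693).apply(s['force']),s['orientation'])
c=cam("wrist"); cv2.imwrite("pics/w6.png",cv2.resize(c['frame'][60:260,200:460],None,fx=3,fy=3,interpolation=2))
t=cam("top");cv2.imwrite("pics/t6.png",cv2.resize(t['frame'][120:260,220:480],None,fx=3,fy=3,interpolation=2))
t=cam("scene");cv2.imwrite("pics/s6.png",cv2.resize(t['frame'][150:310,200:460],None,fx=3,fy=3,interpolation=2))
E
```

```text
clock: 26.6
tcp_pos: [0.5807, 0.2723, 0.0834]
orientation: [3.135, 0.004, 0.066]
force: [-6.8, -11.9, 6.0]
gripper_width: 0.564
[-27.61806723 -38.67276024  13.35994591]
[ -7.58164547 -11.4266922    6.00935799] [3.1346926  0.00391985 0.06566127]
```

View pics/w6.png

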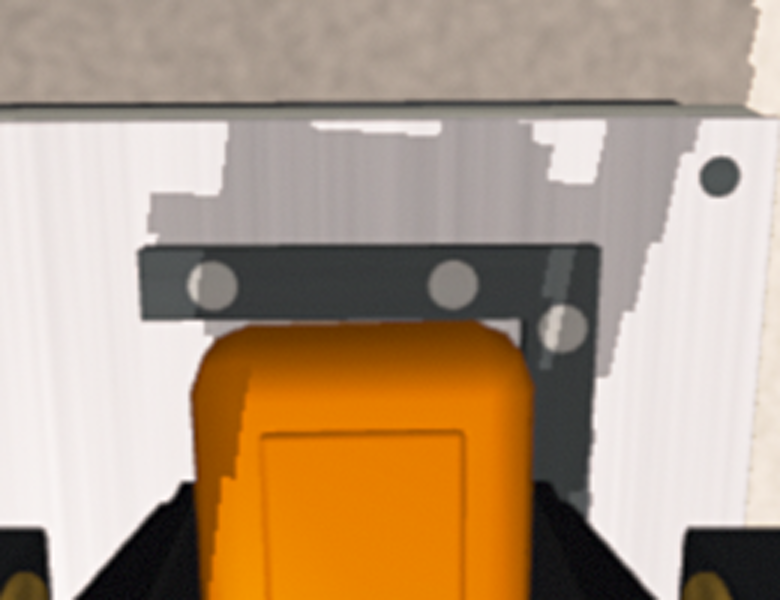

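View pics/t6.png

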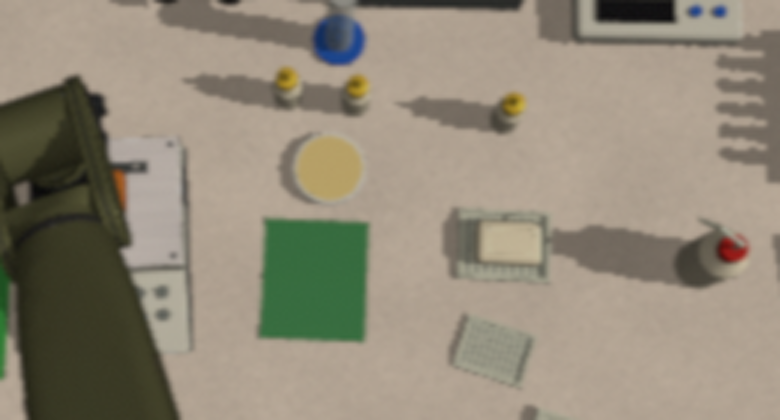

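View pics/s6.png

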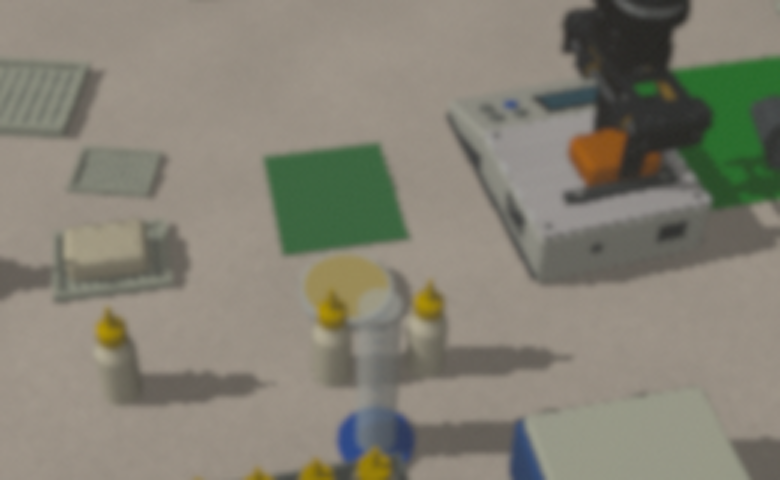

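```bash
python3 - <<'E'
from h import *
c=cam("wrist"); np.savez("w7.npz",**c); f=c['frame']
cv2.imwrite("pics/w7.png",cv2.resize(f[130:200,240:400],None,fx=5,fy=5,interpolation=0))
H,S,V=cv2.split(cv2.cvtColor(f,cv2.COLOR_BGR2HSV))
for u in range(262,378,8):
    col=f[155:180,u].astype(int)
    # stop lower edge = first row not dark after stop; bar first row saturated
    sat=[v for v in range(150,200) if S[v,u]>150 and H[v,u]<20]
    dk=[v for v in range(140,sat[0]+1) if V[v,u]<80]
    print(u,dk[-1] if dk else None,sat[0],V[sat[0]-4:sat[0]+2,u],S[sat[0]-4:sat[0]+2,u])
print(status.read_state()['clock'])
E
```

```text
Traceback (most recent call last):
IndexError: list index out of range
```

View pics/w7.png

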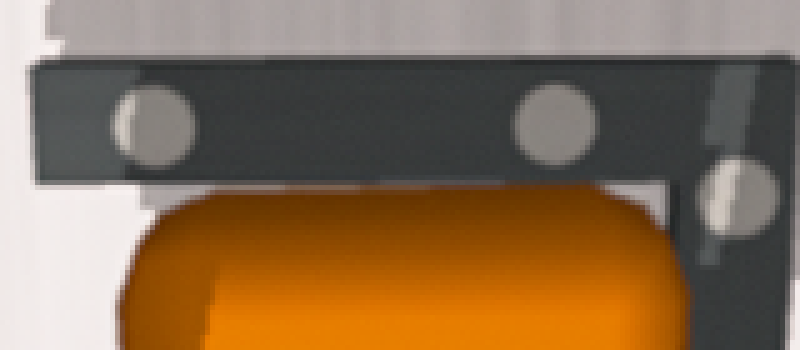

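The bar meets the side stop over its rear part, with a sliver of less than 0.5 mm at its left end, so it's yawed by roughly 0.5°. I'll press again with a small clockwise turn so both faces seat flush.

```bash
python3 -m handwheel '{"slide":[[0.5,-1,-0.3],[1.5,-2,-0.5],[1.8,-2.5,-0.5],[1.8,-2.5,-0.5],[1.8,-2.5,-0.5]],"turn":[[0.003,0.003,0.005],[0.005,0.005,0.01],[0.005,0.005,0.012],[0.005,0.005,0.012],[0.005,0.005,0.012]],"grip":[0.6,0.6,0.6,0.6,0.6]}' 55
python3 - <<'E'
from h import *
s=status.read_state(); C=np.array([.6056,.3128,.07]); print(R.from_euler('z',-.0693).apply(s['tcp_pos']-C)*1000)
print(R.from_euler('z',-.0693).apply(s['force']),s['orientation'],s['ft_torque'])
c=cam("wrist");cv2.imwrite("pics/w8.png",cv2.resize(c['frame'][130:200,240:400],None,fx=5,fy=5,interpolation=0))
E
```

```text
clock: 27.42
tcp_pos: [0.581, 0.2725, 0.0834]
orientation: [3.135, 0.003, 0.054]
force: [-7.4, -9.1, 5.2]
gripper_width: 0.567
[-27.28256171 -38.48201448  13.38015487]
[-8.02932345 -8.51667417  5.18076195] [3.13468939 0.00336286 0.05435592] [-1.5058408   1.39553639  0.05202163]
```

View pics/w8.png

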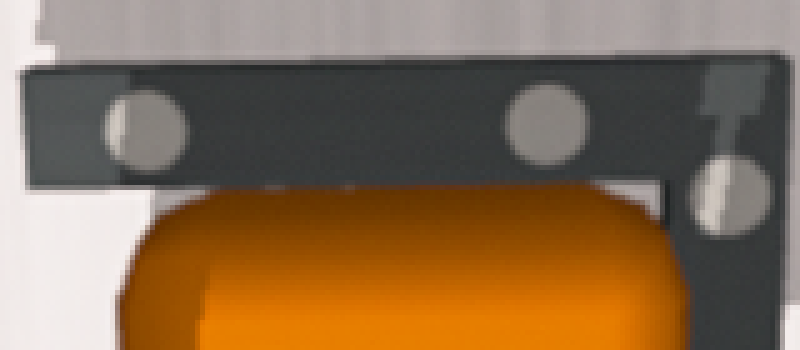

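```bash
python3 -m handwheel '{"slide":[[1,-1,-0.3],[2,-2.5,-0.5],[2.3,-3,-0.5],[2.3,-3,-0.5],[2.3,-3,-0.5]],"turn":[[0.003,0.003,0.0],[0.006,0.004,0.003],[0.006,0.004,0.003],[0.006,0.004,0.003],[0.006,0.004,0.003]],"grip":[0.6,0.6,0.6,0.6,0.6]}' 55
python3 - <<'E'
from h import *
s=status.read_state(); C=np.array([.6056,.3128,.07]); print(R.from_euler('z',-.0693).apply(s['tcp_pos']-C)*1000)
print(R.from_euler('z',-.0693).apply(s['force']),s['orientation'],s['ft_torque'])
c=cam("wrist");cv2.imwrite("pics/w9.png",cv2.resize(c['frame'][130:200,240:400],None,fx=5,fy=5,interpolation=0))
s=status.read_state();print(s['clock'],R.from_euler('z',-.0693).apply(s['force']))
t=cam("top");cv2.imwrite("pics/t9.png",t['frame'])
a=np.load("top0.npz")['frame'];d=cv2.absdiff(a,t['frame']).max(2)
for n,(u,v) in dict(a=(316,147),b=(338,150),c=(390,156),cyl=(333,132),petri=(329,176),wash=(463,202),mouse=(188,205)).items(): print(n,d[v-14:v+15,u-14:u+15].mean().round(1))
E
```

```text
clock: 28.1
tcp_pos: [0.5811, 0.2726, 0.0834]
orientation: [3.134, 0.006, 0.052]
force: [-10.7, -11.0, 6.7]
gripper_width: 0.562
[-27.18876794 -38.44647869  13.37793738]
[-11.48284635 -10.27303441   6.70919666] [3.13403289 0.00594563 0.05237812] [-1.90972288  1.79412356  0.12065232]
28.15 [-10.85204666 -10.13204705   7.63075733]
a 11.9
b 12.5
c 12.9
cyl 11.2
petri 13.6
wash 11.9
mouse 10.1
```

View pics/w9.png

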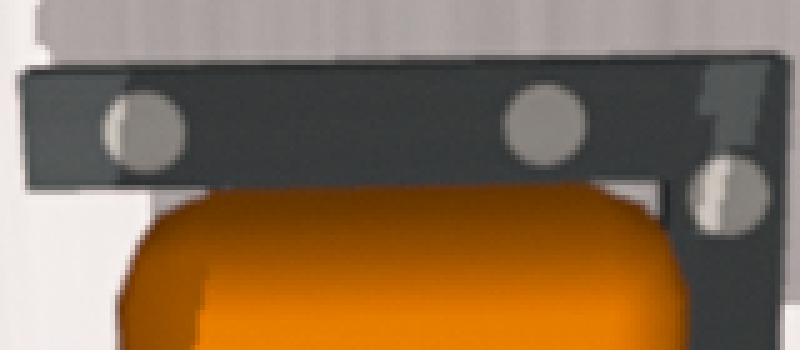

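View pics/t9.png

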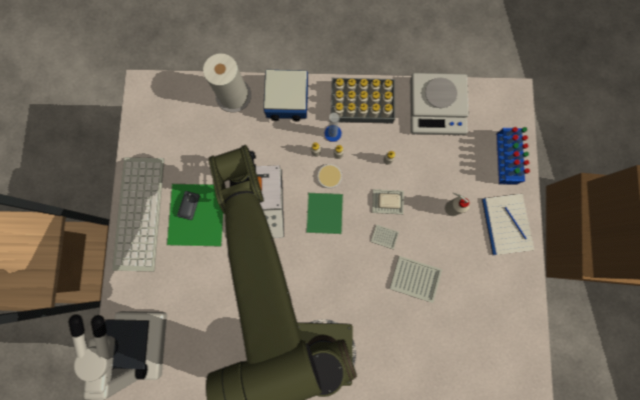

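The bar is flush at both stops with about 11 N on the rear and 10 N on the side. In the top view (bottles at (316,148), (338,151) and (390,156), petri dish at (329,176), wash bottle at (463,202)) nothing has moved, and cream is in the dish at (388,201). I'll hand it in.

```bash
python3 -c "
from plant import ticket
print(ticket.finish_job())"
```

```text
the job is handed in; nothing more can be done
None
```

The swap is done and handed in at about 28 s of the 72 s allowed. I parked the amber bar on the mat, laid the cream bar flat in the middle-sized dish and let go. I then set the amber bar on the meter's plate and pressed it into the corner, where the arm still holds it.

**Cream bar:** the last top view shows it lying inside the dish.

**Amber bar:**
- **Press:** the wrist force was about 11 N towards the rear stop and 10 N towards the side stop. I had confirmed each contact separately beforehand.
- **Seating:** a first press left a gap of under 0.5 mm at one end of the side stop, so I pressed again with a small turn. The last close-up shows no gap there. The gripper hid the rear contact from the camera.
- **Position:** the tool reads x -27.2, y -38.4 mm from the corner, against a nominal -27, -40. I put the 1.6 mm in y down to where I gripped the bar along its length plus calibration error.
- **Gripper angle:** the gripper ended turned about 1° from the stops (0.052 against 0.069 rad), although the bar looks flush with the side stop.

**Bystanders:** in the last top view the bottles, cylinder, petri dish, wash bottle and mouse look to be where they were. My image-difference check against the start picture settled nothing, because it showed a similar change at every spot, which I took for a brightness shift.

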